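Hold open the scrap box flap with its lever

ROBOT

A 7-joint arm with a two-finger parallel gripper is mounted at the origin on the work surface. World frame = base frame: x ahead of the robot, y to its left, z up, the work surface at z = 0. Lengths are in m, angles in rad, forces in N, time in s.
With the tool pointing down it reaches from about 0.4 to 0.9 m from the base axis. Payload 5.5 kg.
Tool frame: the origin (TCP) lies midway between the tips of the shut fingers; the grasp point (between the pads) lies 19 mm behind it (manip.grip_depth is the distance from the TCP to the grasp point, in m); z points along the fingers, y is the line along which they close (so a half turn about z gives the same grasp; the last joint's range is limited). The gripper opens to 92 mm and grips with 3 to 60 N. Pads are 19 mm wide; open, the fingers measure 130 mm over their backs; the gripper's body (75 mm by 190 mm) begins 47 mm behind the grasp point.
Start: joints at [1.425, 0.501, -0.427, 1.55, 0.221, 1.138, -0.21], TCP at [0.258, -0.596, 0.227] pointing down, gripper open.
Joint ranges: [-2.88, 2.88], [-0.31, 2.03], [-1.54, 1.56], [0.2, 2.42], [-1.41, 4.55], [0.19, 2.02], [-2.57, 2.57]. Speed limits (rad/s): [2.57, 2.57, 3.14, 3.14, 3.14, 3.14, 3.14].

INTERFACE

Orientations are given as a unit quaternion [x, y, z, w].
In Python, from bench import manip, effector, viewer gives the robot as it stands. Calls block until the motion is done:
- manip.move_pose(position, orientation): joint-space move of the TCP to a pose.
- manip.servo_line(position, ori=None, vel=0.15): straight line of the TCP; ori=None keeps the orientation; vel is the mean speed in m/s.
- manip.movej(angles): joint-space move.
- effector.open_jaws() and effector.close(f_grip=None): open the fingers fully, or close them until they stop; f_grip is the grip in N (None keeps the last).
- manip.sleep(seconds).
- manip.solve_ik(position, orientation): joint angles nearest the present ones, or None.
- viewer.get_image(name): name is "scene" or "top" or "wrist"; returns the picture (400x640x3 uint8, red, green, blue); there is no depth.
- viewer.get_calibration(name): a dict with "vfov" (degrees; the focal length in pixels is half the picture's height over the tangent of half this angle, whatever the lens; pixels are square), "cx", "cy" (the principal point, pixels), "eye" and "attitude" of the camera in the world. Camera axes: x right, y down, z forward; pixel columns grow to the right and rows downward; lengths in m; the calibration is good to about 2 mm. The wrist camera is an equidistant fisheye: a pixel r from the principal point sees the ray r / f radians off the axis. A picture is of the moment at which its call begins: read the wrist's pose just before it. get_calibration takes no time and is no camera call; for the wrist camera it gives the pose at the moment of the call.
A pose or a line that the arm cannot do raises manip.PlanningError and nothing moves.
- manip.hand_in(): hands the job in; it is judged then, once.
Readings, each from a call of its own:
- manip.current_clock(): time.
- manip.current_q(): joint angles.
- manip.current_joint_velocities(): joint speeds.
- manip.current_tau(): joint torques, N m.
- manip.current_tool_pos(): TCP position.
- manip.current_tcp_rot(): TCP orientation.
- manip.current_force(): force on the tool from outside, world axes, zero at the start.
- manip.current_wrist_torque(): the same for the moment, N m.
- manip.current_finger_gap(): finger opening in m.
- manip.current_gripper_force(): force on a finger pad.
Only numpy, scipy, OpenCV 4.12 (cv2) and the standard library are available. Lean on these libraries where they do the work, as an engineer would, in place of code of your own. Each camera call takes 0.05 s, during which the arm holds its last target. There are 200 camera calls.

TASK

Open the heavy flap of the scrap box with its lever, using fingertips only. First push the upright peg of the swivel stop along the lever, away from the box, until the stop's post has swung right out from under the lever; then press the rubber pad at the lever's long end down until the lever lies on its rubber-topped rest, which raises the flap, and finish while still holding it down there. Nothing needs gripping: do not lift the lever out of its slots, do not touch the flap itself, and leave the other things on the bench where they are.

Things in the scene. Friction and masses are not known exactly. Their poses are not given: they have to be found in the camera images.
- station: Fixed fixture, placed anew each time. Origin: bench top, below the lever's pivot. z up; +y along the lever towards the scrap box, -y to its long end; -x roughly to the robot. Blue steel box 220 (x) by 210 (y) by 109 mm high, y = 93 to 303 mm. Two slotted steel cheeks (x = +-18 to 30, y = +-28, 133 mm high) carry the lever. A wooden block (50 by 50 by 56) carries the stop.
- lever: Loose steel lever, bar 28 wide, 12 thick, 311 mm long, 0.6 kg. Origin: centre of its pivot pin (12 mm diameter, 76 long, along x), lying in the cheeks' open-topped slots. Frame parallel to the station's at the start, when the bar slopes up 0.26 rad to the long end (-y, 225 mm from the pin); the short end (86 mm, with a blunt nub on top) lies under the flap's lip. The flap's weight keeps the long end up.
- lever_pad (a point): Centre of the top of the black rubber pad (44 across, 50 mm along) on the lever's long end, 200 mm from the pin; about 180 mm above the bench at the start. Pressed straight down it takes about 4 to 9 N and comes down some 110 mm, to about 70 mm above the bench, where the lever lies on its rest. Let go, it rises again.
- rest_top (a point): Top centre of the fixed rubber-topped rest (wooden post 30 by 30 mm) under the lever's long arm: station x = 0, y = -165 mm, 56 mm above the bench.
- pivot_seat (a point): Point of the fixture where the lever's pin centre rests, 115 mm above the bench.
- stop (a joint): Angle of the steel swivel stop (rad): 0 = lying across the lever, its post under it (the lever is then blocked after about 10 mm); grows as the peg moves away from the box (to station -y), anticlockwise seen from above, to its end at 1.3. From about 0.95 the post is clear of the lever. Light friction (about 1 N at the peg); stays where left.
- stop_axis (a point): On the swivel stop's upright axis, at station x = -70, y = -120 mm, 73 mm above the bench. The stop's arm is 22 mm wide, its top 69 mm above the bench; nothing of the stop is higher at the axis than 78 mm.
- stop_peg (a point): Top centre of the upright round peg (16 mm diameter) on the stop's robot-side end, 75 mm from the axis, towards station -x when the joint reads 0. Its top is 109 mm above the bench and it stands 40 mm proud of the arm. Push it sideways.
- stop_post (a point): Top centre of the square upright post (20 by 20 mm) on the stop's other end, 70 mm from the axis, 132 mm above the bench; it stands under the lever at the start.
- flap (a joint): Opening angle of the heavy steel flap (rad): 0 = shut; about 0.34 with the lever on its rest. It falls shut by its weight.
- flap_lip (a point): Middle of the top edge of the flap's free edge, beside the lever. The flap is a steel plate 210 by 140 by 13 mm, about 3 kg, hinged on its far edge (station y = 195 mm), lying level 110 to 123 mm above the bench when shut; its lip overhangs the box by 38 mm.
- glue: Bystander: white glue bottle, 54 mm diameter, 150 mm high. Origin under its centre.
- offcut: Bystander: wooden offcut 90 by 45 by 25 mm. Origin under its centre.
- screws: Bystander: glass screw jar, 56 mm diameter, 60 mm high. Origin under its centre.
- driver: Bystander: screwdriver with a black handle, lying along its x.
- rule: Bystander: white folding rule, folded, 200 (its x) by 18 by 16 mm.
- square: Bystander: try square, dark wooden stock 120 by 30 by 16 mm along its x, steel blade 200 mm along its +y.
- cup: Bystander: grey plastic cup, 72 mm diameter, 90 mm high. Origin under its centre.

How it is judged:
On the way:
1. the stop is swung clear of the lever while the flap is still shut (value of joint stop above 0.92 rad and value of joint flap below 0.1 rad), for 0.1 s.
At the end, for the whole second after the job is handed in: The flap is open by more than 0.30 rad and still, held by the fingers pressing on the lever (more than 1 N), the lever's pin within 10 mm of its seat in the slots, and the stop swung beyond 0.92 rad (value of joint stop above 0.92 rad and distance between lever and pivot_seat below 0.01 m and value of joint flap above 0.3 rad and contact force between the fingers and lever above 1 N and angular speed of lever below 0.15 rad/s); the arm keeps its last pose, push and grip.
It fails at once if the lever is lifted out of its slots (z of lever in the frame of station above 0.127 m).
It fails at once if the robot touches the flap (contact force between any of the fingers, the arm and flap above 1 N).
It fails at once if the lever or the stop is pushed with the arm or the gripper's body instead of the fingers (contact force between the arm and lever above 2 N or contact force between the arm and stop above 2 N).
It fails at once if another thing on the bench is moved by more than 30 mm (distance of any of glue, offcut, screws, driver, rule, square, cup from where it was at the start of the episode above 0.03 m).
It also fails if it takes over 48 s, if anything falls off the work surface, if the arm or the gripper's body presses on something with over 40 N, if the wrist force passes 120 N, or if a joint passes its speed limit or range.

## Working session

There is one attempt and no reset: what is moved stays moved. The work goes in short steps, each a Python script; the robot and the scene stay as the last script left them, time stands still between calls to the robot, and variables do not carry over. Pictures are saved under pics/ and viewed, at most 10 in all, crops included, and the job is handed in when it is done.

```bash
mkdir -p pics; python3 - <<'E'
from bench import manip, effector, viewer
import cv2
for n in ("scene","top"):
    cv2.imwrite(f"pics/{n}0.png",viewer.get_image(n)[:,:,::-1]); print(n,viewer.get_calibration(n))
print(manip.current_clock(),manip.current_tcp_rot())
E
```

```text
scene {'vfov': 42.68465249723009, 'cx': 313.9289968112285, 'cy': 196.12056230497583, 'eye': array([ 1.06418735, -0.53935038,  1.22559632]), 'attitude': array([ 0.87490279,  0.39500822, -0.11228702, -0.25672015])}
top {'vfov': 51.832742469991196, 'cx': 321.7186103005987, 'cy': 199.41317964208366, 'eye': array([ 0.42570261, -0.06397721,  1.21378641]), 'attitude': array([ 0.70933736, -0.70168946,  0.04206063, -0.05199344])}
0.1 [ 9.79178816e-01  2.02997562e-01 -1.40267139e-04 -9.03240697e-04]
```

View pics/top0.png

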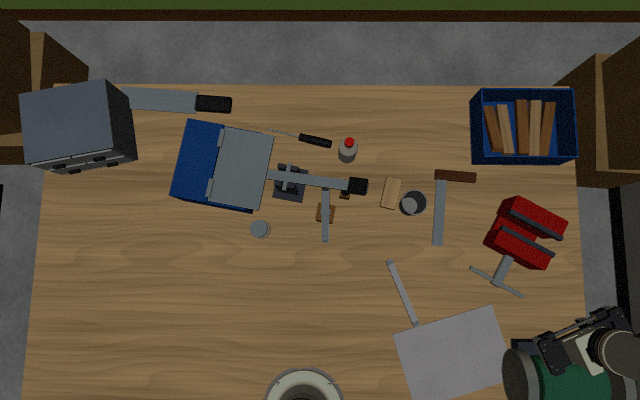

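View pics/scene0.png

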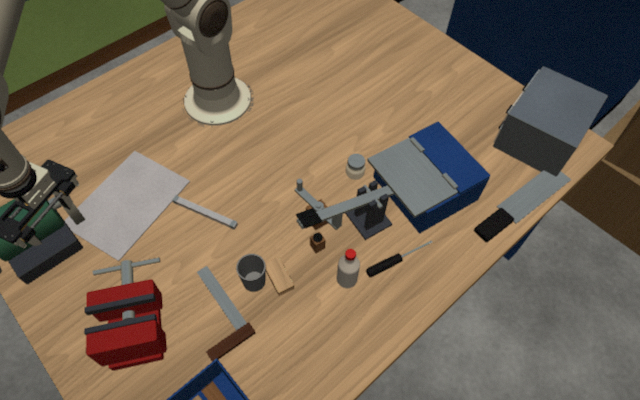

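Top view: the lever runs from about (268,174) to the pad at (357,186), and the stop arm from about (325,190) to the peg at (325,240). I'll enlarge both views side by side.

```bash
python3 - <<'E'
import cv2,numpy as np
a=cv2.imread("pics/top0.png")[110:250,160:400];b=cv2.imread("pics/scene0.png")[140:280,270:510]
f=lambda i:cv2.convertScaleAbs(cv2.resize(i,None,fx=3.3,fy=3.3,interpolation=cv2.INTER_CUBIC)[:298],alpha=1.5)
f=lambda i:cv2.convertScaleAbs(cv2.resize(i,(792,462),interpolation=cv2.INTER_CUBIC),alpha=1.6)
cv2.imwrite("pics/topc.png",f(a));cv2.imwrite("pics/scenec.png",f(b))
E
```

```text
(no output)
```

View pics/topc.png

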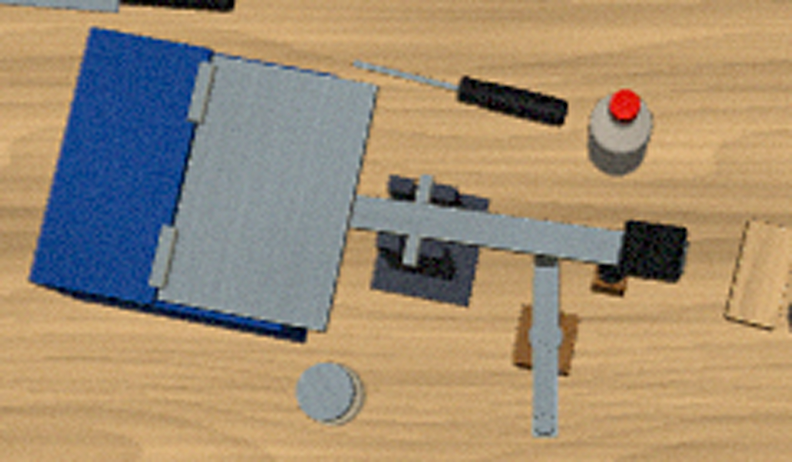

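View pics/scenec.png

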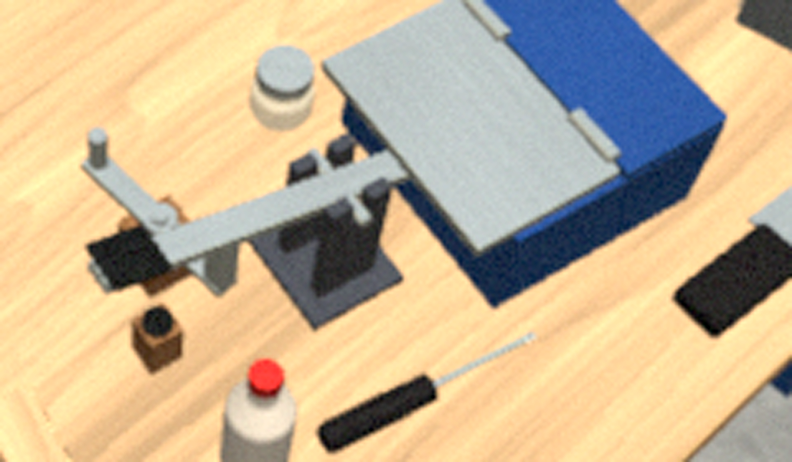

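Pixels from the crops (scale 3.3):

| Point | Top crop | Scene crop |
|---|---|---|
| Pad | (655,250) | (130,258) |
| Peg top | (545,431) | (97,134) |
| Stop axis | (546,335) | (160,214) |
| Flap lip corners | (376,86), (325,331) | (480,248), (325,68) |
| Box far corners | (95,28), (30,282) | not used |
| Rest top | not used | (157,318) |

Next I fit the station's x, y and yaw to these.

```bash
cat > st.py <<'E'
import numpy as np
from scipy.spatial.transform import Rotation as R
def proj(c,p):
    f=200/np.tan(np.radians(c["vfov"]/2)); q=(np.atleast_2d(p)-c["eye"])@R.from_quat(c["attitude"]).as_matrix()
    return np.c_[c["cx"]+f*q[:,0]/q[:,2],c["cy"]+f*q[:,1]/q[:,2]]
def world(s,p):
    p=np.atleast_2d(p); return p@R.from_euler("z",s[2]).as_matrix().T+[s[0],s[1],0]
E
python3 - <<'E'
from st import *; from bench import manip,viewer
from scipy.optimize import least_squares
P=dict(pad=(0,-.19,.18),peg=(-.145,-.12,.109),axis=(-.07,-.12,.078),lp=(.105,.055,.123),lm=(-.105,.055,.123),bp=(.11,.303,.109),bm=(-.11,.303,.109),rest=(0,-.165,.056))
O=dict(top=((160,110),dict(pad=(655,250),peg=(545,431),axis=(546,335),lp=(376,86),lm=(325,331),bp=(95,28),bm=(30,282))),
 scene=((270,140),dict(pad=(130,258),peg=(97,134),axis=(160,214),lp=(480,248),lm=(325,68),rest=(157,318))))
def res(s,show=False):
    r=[]
    for n,(o,d) in O.items():
        e=proj(viewer.get_calibration(n),world(s,[P[k] for k in d]))-(np.array(list(d.values()))+.5)/3.3+.5-o
        if show:
            for k,v in zip(d,e): print(n,k,v.round(1))
        r+=list(e.ravel())
    return np.array(r)
s=least_squares(lambda s:res(s),[.65,.05,0],loss="soft_l1").x
print(s,res(s,True)[:0]); print(world(s,list(P.values())).round(3)); np.save("s.npy",s)
E
```

```text
top pad [-0.7 -1. ]
top peg [-4.5 -3.5]
top axis [ 0.4 -0.6]
top lp [ 0.7 -1.1]
top lm [ 0.5 -0.3]
top bp [0.  0.6]
top bm [1.5 0.3]
scene pad [-0.3 -1.4]
scene peg [ 4.  -2.6]
scene axis [-0.3 -0.1]
scene lp [-0.7  0.1]
scene lm [-1.6 -3. ]
scene rest [-0.1  0.3]
[ 0.63634677  0.04808415 -0.17421372] []
[[ 0.603 -0.139  0.18 ]
 [ 0.473 -0.045  0.109]
 [ 0.547 -0.058  0.078]
 [ 0.749  0.084  0.123]
 [ 0.542  0.12   0.123]
 [ 0.797  0.327  0.109]
 [ 0.581  0.366  0.109]
 [ 0.608 -0.114  0.056]]
```

The fit is good to about 1 px everywhere except the peg. That residual means the stop already sits at roughly 0.17 rad. I'll push the peg with shut fingers along its arc.

```bash
cat >> st.py <<'E'
def ori(s,b):
    "tool down, its y along station (sin b,-cos b)"
    y=R.from_euler("z",s[2]).apply([np.sin(b),-np.cos(b),0]); z=np.array([0,0,-1.])
    return R.from_matrix(np.c_[np.cross(y,z),y,z]).as_quat()
def peg(a): return np.array([-.07-.075*np.cos(a),-.12-.075*np.sin(a),0])
E
python3 - <<'E'
from st import *; from bench import manip,effector,viewer; import cv2
s=np.load("s.npy"); b=.25; u=np.array([np.sin(b),-np.cos(b),0]); q=ori(s,b)
tgt=lambda a,d,z: world(s,peg(a)-d*u+[0,0,z])[0]
effector.close()
p=np.array(manip.current_tool_pos()); manip.servo_line(p+[0,0,.09])
manip.move_pose(tgt(.1,.045,.25),q); manip.servo_line(tgt(.1,.045,.085),vel=.15)
f0=np.array(manip.current_force())
for a in np.arange(.15,1.26,.1):
    manip.servo_line(tgt(a,.027,.085),vel=.06)
    print(round(a,2),(np.array(manip.current_force())-f0).round(1))
cv2.imwrite("pics/top1.png",viewer.get_image("top")[:,:,::-1]); i=viewer.get_image("scene")[:,:,::-1]
cv2.imwrite("pics/scene1.png",cv2.convertScaleAbs(cv2.resize(i[140:280,270:510],(792,462),interpolation=cv2.INTER_CUBIC),alpha=1.6))
print(manip.current_clock(),manip.current_tool_pos())
E
```

```text
0.15 [ 0.1 -0.4 -0.1]
0.25 [ 1.1 -0.2  0.1]
0.35 [ 0.3  0.8 -0.1]
0.45 [-0.2  0.5  0.8]
0.55 [-0.3  1.   0.8]
0.65 [-0.6  0.7  0.2]
0.75 [ 0.5  1.3 -0.2]
0.85 [-0.6  2.1 -0.4]
0.95 [ 0.9  0.7 -0.3]
1.05 [ 0.5  0.  -0.2]
1.15 [-0.4 -0.2  0.2]
1.25 [ 0.9 -0.1  0.9]
9.425 [ 0.50910346 -0.09717482  0.08501511]
```

View pics/scene1.png

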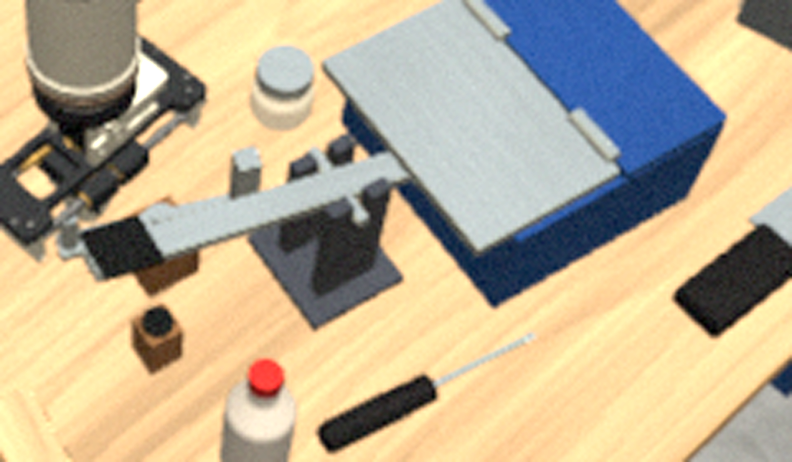

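The post top, at crop (246,158), now stands on the robot's side of the lever, and the peg top is at about (66,233). I'll work out the stop angle from both.

```bash
python3 - <<'E'
from st import *; from bench import manip,viewer
s=np.load("s.npy"); c=viewer.get_calibration("scene")
for a in (.8,.9,1.,1.1,1.2,1.3):
    d=np.array([np.cos(a),np.sin(a),0]); A=np.array([-.07,-.12,0])
    print(a,((proj(c,world(s,[A+.07*d+[0,0,.132],A-.075*d+[0,0,.109]]))+.5-[270,140])*3.3).round(0).tolist())
E
```

```text
0.8 [[250.0, 194.0], [67.0, 175.0]]
0.9 [[251.0, 187.0], [65.0, 183.0]]
1.0 [[251.0, 179.0], [64.0, 191.0]]
1.1 [[251.0, 172.0], [64.0, 199.0]]
1.2 [[249.0, 164.0], [65.0, 207.0]]
1.3 [[247.0, 157.0], [67.0, 215.0]]
```

The post puts the stop at about 1.28 rad, which is clear of the lever. Now I retreat and press the pad along its arc.

```bash
python3 - <<'E'
from st import *; from bench import manip,viewer; import cv2
s=np.load("s.npy"); q=ori(s,0)
p=np.array(manip.current_tool_pos()); p=p+world([0,0,s[2]],[-.04,.015,0])[0]; manip.servo_line(p)
p[2]=.3; manip.servo_line(p,vel=.2)
T=lambda t,dz: world(s,[0,-.2*np.cos(t)+.0145*np.sin(t),.115+.2*np.sin(t)+.0145*np.cos(t)+dz])[0]
manip.move_pose(T(.26,.1),q); manip.servo_line(T(.26,.015))
f0=np.array(manip.current_force())
for t in np.arange(.24,-.36,-.04):
    manip.servo_line(T(t,0),vel=.06); f=np.array(manip.current_force())-f0
    print(round(t,2),T(t,0)[2].round(3),f.round(1))
    if f[2]>20: break
manip.sleep(.5); print(np.array(manip.current_force())-f0,manip.current_clock(),manip.current_tool_pos())
i=viewer.get_image("scene")[:,:,::-1]
cv2.imwrite("pics/scene2.png",cv2.convertScaleAbs(cv2.resize(i[140:280,270:510],(792,462),interpolation=cv2.INTER_CUBIC),alpha=1.6))
E
```

```text
0.24 0.177 [ 0.7 -2.6  4.2]
0.2 0.169 [ 2.1 -2.5  4. ]
0.16 0.161 [ 1.8 -1.6  4.6]
0.12 0.153 [ 1.6 -2.8  3.4]
0.08 0.145 [ 1.8 -2.9  2.7]
0.04 0.137 [ 1.3 -3.8  3.6]
-0.0 0.13 [ 1.1 -2.9  2.9]
-0.04 0.121 [ 2.  -2.3  2.2]
-0.08 0.113 [ 1.5 -1.5  2. ]
-0.12 0.105 [ 2.  -0.6  1.7]
-0.16 0.097 [ 2.  -1.1  1.6]
-0.2 0.089 [1.5 0.1 0.9]
-0.24 0.082 [ 1.7 -1.1  1.3]
-0.28 0.074 [ 0.5 -0.6  0.4]
-0.32 0.066 [-10.2  -3.1  32.2]
[-9.61199899 -2.64491129 31.48206192] 17.375 [ 0.60310698 -0.14477748  0.07021625]
```

View pics/scene2.png

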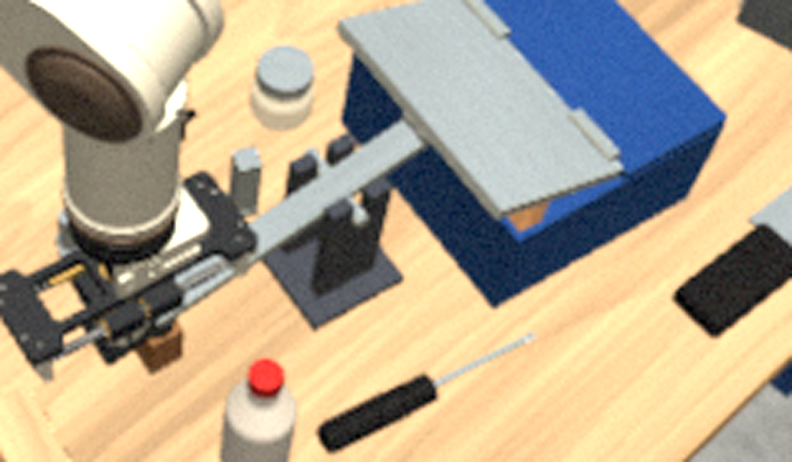

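The flap is up, the lever is on its rest with the pin in its slots, and the post at (246,158) is clear. The press of 31 N is more than needed, so I'll ease it before handing in.

```bash
python3 - <<'E'
from st import *; from bench import manip
s=np.load("s.npy")
T=lambda t,dz: world(s,[0,-.2*np.cos(t)+.0145*np.sin(t),.115+.2*np.sin(t)+.0145*np.cos(t)+dz])[0]
for dz in (.001,.002,.003):
    manip.servo_line(T(-.32,dz),vel=.02); manip.sleep(.5); f=np.array(manip.current_force()); print(dz,f.round(1))
    if f[2]<20: break
manip.sleep(.5); print(np.array(manip.current_force()),manip.current_tool_pos(),np.abs(manip.current_joint_velocities()).max())
print(manip.hand_in())
E
```

```text
0.001 [-7.5 -2.4 25.9]
0.002 [-6.2 -3.2 21.4]
0.003 [-2.8 -2.3 15.9]
[-3.74884838 -3.49793622 14.52588816] [ 0.60282689 -0.14479179  0.0708241 ] 0.002150447367384737
the job is handed in; nothing more can be done
None
```

I handed the job in with the stop swung to about 1.28 rad, the lever on its rest and the flap raised, and the shut fingertips holding the pad down with about 15 N; the judge's result was not shown.

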